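# Weigh down the pattern card and hang up the pocket templates

### The arm

A 6-joint arm with a two-finger parallel gripper is mounted at the origin on the work surface. World frame = base frame: x ahead of the robot, y to its left, z up, the work surface at z = 0. Lengths are in m, angles in rad, forces in N, time in s.
With the tool pointing down it reaches from about 0.225 to 0.875 m from the base axis. Payload 3.4 kg.
Tool frame: the origin (TCP) lies at the very end of the fingers, on their centre line; the grasp point (between the pads) lies 19 mm behind it; z points along the fingers, y is the direction in which the jaws open and shut (so a half turn about z gives the same grasp; the last joint's range is limited). The gripper opens to 85 mm and grips with 20 to 120 N. Pads are 22 mm wide; open, the fingers measure 114 mm over their backs; the gripper's body (76 mm by 85 mm) begins 54 mm behind the grasp point. The pads swing forward as they close: fully open they stand 13 mm farther back than shut.
Start: joints at [-1.468, 0.276, 1.505, -0, 1.361, -0.121], TCP at [0.128, -0.561, 0.231] pointing down, gripper open.
Joint ranges: [-2.89, 2.89], [-0.75, 2.08], [0.22, 2.7], [-1.18, 4.32], [0.11, 2.71], [-2.7, 2.7]. Speed limits (rad/s): [2.57, 2.57, 3.14, 3.14, 3.14, 3.14].

### API

Orientations are given as a unit quaternion [w, x, y, z].
In Python, from rig import manip, viewer, job gives the robot as it stands.
- The arm moves only by the shell command python3 -m crank 'ROWS' [OPENING] [FORCE]. ROWS is JSON, a list of rows, each a list of 6 numbers: the shift along the tool's x, y, z in m, then the turn, a rotation vector about the tool's x, y, z in degrees. In form: [[dx, dy, dz, rx, ry, rz], ...]. A call has 1 to 20 rows; each row is the pose to reach, as a shift and turn from the pose measured when the call began, along the tool's axes at that moment; what a row does not reach only later rows make up. A row lasts 1/8 s, in which the tool goes at most 62.5 mm and 10.7 degrees, less where a joint would pass 70% of its speed; a pose out of reach is approached as far as the arm can. A call with a gripper value outside its range is refused whole. OPENING is the opening, from 0 (shut) to 1 (fully open), set as the call begins (- or left out, the last holds). The fingers move at their own pace and stop on an object; FORCE is the grip in N (left out, the last holds). Time passes only in rows, so rows that repeat a pose let the fingers close. It gives the time, the measured TCP pose, the force and the opening at its end, in the units of the state.
- manip.get_state(): the state, without advancing time (a new reading comes with each control period).
- viewer.get_image(name): name is "scene" or "top" or "wrist"; returns a dict with "frame" (420x560x3 uint8, blue, green, red), "range_z" (420x560 float32, m along the optical axis (not along the pixel's ray), 0 where there is no reading), "intrinsics" (3x3 intrinsics, pixels), "world_from_camera" (4x4, takes a point from camera to world coordinates); the wrist camera has in their place "mount" (4x4, takes a point from camera to tool coordinates, whose origin is the TCP and whose axes are the flange's). Camera axes: x right, y up, looking along -z (the intrinsics and any distortion apply to the point x, -y, -z); pixel columns grow to the right and rows downward; lengths in m; the calibration is good to about 2 mm. A picture is of the moment at which its call begins: read the wrist's pose just before it.
- job.sign_off(): hands the job in, once; it reports no verdict.
The state is a dict: "clock": time; "qpos": joint angles; "qd": joint speeds; "effort": joint torques, N m; "position": TCP position; "ee_rot": TCP orientation; "contact_force": force on the tool from outside, world axes, zero at the start; "moment": the same for the moment, N m; "width": finger opening in m.
Only numpy, scipy, OpenCV 4.12 (cv2) and the standard library are available. Lean on these libraries where they do the work, as an engineer would, in place of code of your own. Each camera call takes 0.05 s, during which the arm holds its last target. There are 200 camera calls.

### The job

Get the cutting table ready: tip every standing wooden block over so that it lies on its side with more than half of it on the pattern card, to hold the card down. Take the pocket templates out of the rack and hang them by their eyes on the arm of the hook stand, the largest first, then the next smaller, and leave them hanging freely. There may be two or three of each; do not disturb the flask, the pin pot or the chalk tray.

Things in the scene. Friction and masses are not known exactly. Their poses are not given: they have to be found in the camera images.
- card: Flat white pattern card, 260 mm (away from the robot) x 500 mm, 1 mm thick, fixed to the table. Origin: middle of its near edge, on the table; x points inward over the card (away from the robot), y along the near edge, z up. The card itself offers no step.
- block1: Dark hardwood pressing block with two thin paler bands round it, 88 x 88 mm section, 190 mm tall, about 0.8 kg, starting on end on the table just short of the card's near edge, with its faces roughly square to the card. Origin: centre of its foot; z along its length (up while it stands). Too thick to pinch. May be absent.
- block1_mid (a point): Middle of block 1 (95 mm from its foot along its z).
- block2: Dark hardwood pressing block with two thin paler bands round it, 88 x 88 mm section, 190 mm tall, about 0.8 kg, starting on end on the table just short of the card's near edge, with its faces roughly square to the card. Origin: centre of its foot; z along its length (up while it stands). Too thick to pinch. May be absent.
- block2_mid (a point): Middle of block 2 (95 mm from its foot along its z).
- block3: Dark hardwood pressing block with two thin paler bands round it, 88 x 88 mm section, 190 mm tall, about 0.8 kg, starting on end on the table just short of the card's near edge, with its faces roughly square to the card. Origin: centre of its foot; z along its length (up while it stands). Too thick to pinch. May be absent.
- block3_mid (a point): Middle of block 3 (95 mm from its foot along its z).
- rack: Low wooden rack fixed to the table, 170 x 110 mm, with three parallel slots 58 mm apart along its x. Slot floors 12 mm, slot walls 47 mm above the table; slots 11 mm wide, open at the ends. Origin: centre of its underside, z up. It may be to the left or the right of the card.
- hook: Fixed steel hook stand, on the other side of the card from the rack. Origin on the table, x along the hook's arm towards its tip. A post (16 mm thick) stands at x = -80 mm, up to 225 mm high; from it a level round arm, 10 mm thick, its centre line 220 mm above the table, runs over y = 0 to x = 72 mm, where a short tip turns up to 240 mm height at x = 80 mm. Base plate 14 mm thick, x -95 to 15 mm, y -55 to 55 mm.
- template_large: The large one of the plywood pocket templates: a flat plate 8 mm thick (along its x), starting upright in a slot of the rack. Lower part 130 mm wide (y) and 105 mm high; above it a neck 75 mm wide with a rectangular eye 45 x 45 mm through it and 40 mm of plain wood above the eye; 190 mm tall in all, about 0.1 kg. Origin: centre of its lower edge, z up the plate. Either face may look forward. May be absent.
- large_eye (a point): Middle of the upper edge of the eye of the large template (150 mm above its lower edge): the part that rests on the hook's arm.
- template_medium: The medium one of the plywood pocket templates: a flat plate 8 mm thick (along its x), starting upright in a slot of the rack. Lower part 105 mm wide (y) and 85 mm high; above it a neck 75 mm wide with a rectangular eye 45 x 45 mm through it and 40 mm of plain wood above the eye; 170 mm tall in all, about 0.1 kg. Origin: centre of its lower edge, z up the plate. Either face may look forward. May be absent.
- medium_eye (a point): Middle of the upper edge of the eye of the medium template (130 mm above its lower edge): the part that rests on the hook's arm.
- template_small: The small one of the plywood pocket templates: a flat plate 8 mm thick (along its x), starting upright in a slot of the rack. Lower part 80 mm wide (y) and 65 mm high; above it a neck 75 mm wide with a rectangular eye 45 x 45 mm through it and 40 mm of plain wood above the eye; 150 mm tall in all, about 0.1 kg. Origin: centre of its lower edge, z up the plate. Either face may look forward. May be absent.
- small_eye (a point): Middle of the upper edge of the eye of the small template (110 mm above its lower edge): the part that rests on the hook's arm.
- flask: Bystander: steel flask, 68 mm across, 210 mm tall, right of the card's far edge.
- pin_pot: Bystander: white open pot for pins, 76 mm across, 85 mm high, left of the card's far edge.
- chalk_tray: Bystander: grey open tray 70 x 160 x 35 mm, beyond the card.
There are look-alikes about, which are no part of the job. What is shaped like the template_small but blue is not meant.

How it is judged:
By the outcome, as a careful person would: the job done as asked, in the order asked, and still so for the second after the job is handed in, with the robot touching nothing.
Of block1, block2, block3 only 2 to 3 are there at a start; the rules pass over those that are not, and their reading is None.
Of template_large, template_medium, template_small only 2 to 3 are there at a start; the rules pass over those that are not, and their reading is None.
At some moment in a run one of block1, block2, block3 may be knocked a few centimetres aside while the robot is not near it.
It also fails if it takes over 210 s, if anything falls off the work surface, if the arm or the gripper's body presses on something with over 40 N, if the wrist force passes 120 N, or if a joint passes its speed limit or range.

## Working session

There is one attempt and no reset: what is moved stays moved. The work goes in short steps, Python scripts to look and compute and a shell command to move; the robot and the scene stay as the last step left them, time stands still between calls to the robot, and variables do not carry over. Pictures are saved under pics/ and viewed, about 12 in all and at most 16, crops included, and the job is handed in when it is done.

```bash
mkdir -p pics; ls
python3 - <<'E'
from rig import manip, viewer, job
import cv2,numpy as np
s=manip.get_state();print(s)
for n in ["scene","top"]:
    d=viewer.get_image(n);cv2.imwrite(f"pics/{n}0.png",d["frame"]);np.savez(f"pics/{n}0.npz",**d)
    print(n,d["intrinsics"],d["world_from_camera"],[k for k in d])
E
```

```text
pics
{'clock': 0.0, 'qpos': array([-1.46801767e+00,  2.76604063e-01,  1.50616034e+00,  6.64625390e-07,
        1.36069358e+00, -1.21019076e-01]), 'qd': array([-0.00151228, -0.00188161,  0.0008089 , -0.00069561, -0.00118368,
        0.00112629]), 'effort': array([ 1.20417313e-03, -4.16777158e+01, -2.45809829e+01, -4.94683616e-05,
        1.11404329e-02, -6.80966707e-06]), 'position': array([ 0.12754073, -0.56012356,  0.2304237 ]), 'ee_rot': array([-9.32621156e-04,  9.93745427e-01,  1.11665373e-01,  8.83089061e-06]), 'contact_force': array([-0.67507152,  0.36123111, -0.50224186]), 'moment': array([-0.00221983, -0.0654418 ,  0.04358014]), 'width': 0.08558222488266971}
scene [[406.74601217   0.         277.20089896]
 [  0.         406.74601217 209.15195858]
 [  0.           0.           1.        ]] [[-0.56139627 -0.48953643  0.66722433  1.44143165]
 [ 0.82752882 -0.32672524  0.45655961  0.53025838]
 [-0.00550353  0.80845822  0.58852783  0.87154082]
 [ 0.          0.          0.          1.        ]] ['frame', 'range_z', 'intrinsics', 'world_from_camera']
top [[380.38539479   0.         277.53356367]
 [  0.         380.38539479 208.0718162 ]
 [  0.           0.           1.        ]] [[-0.02115157  0.98499089 -0.17130545  0.39762551]
 [-0.99975472 -0.02196365 -0.00284649 -0.06298077]
 [-0.00656626  0.17120322  0.98521386  1.20168399]
 [ 0.          0.          0.          1.        ]] ['frame', 'range_z', 'intrinsics', 'world_from_camera']
```

View pics/scene0.png

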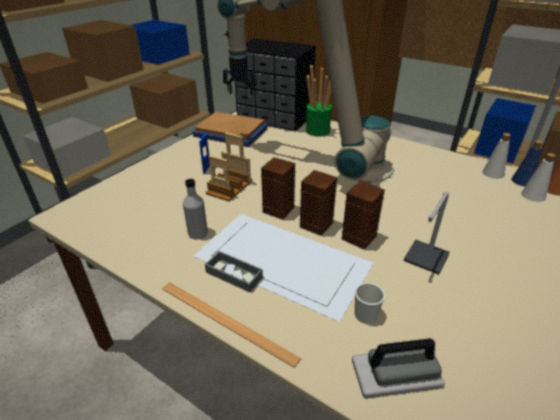

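View pics/top0.png

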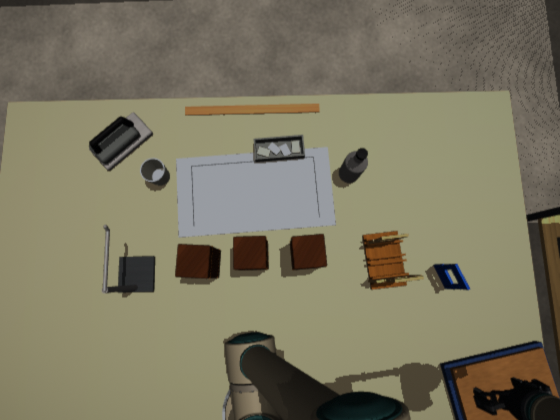

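Scene view: three dark blocks (278,188), (318,203), (362,214); hook stand (435,235); rack with plates (230,170); blue look-alike (205,155); flask (195,210); pot (368,303). Top view: the card is at (255,190), and the rack at (385,260) has plates in it. Next I'll measure from depth and crop the rack.

```bash
cat > h.py <<'E'
import numpy as np,cv2
from rig import manip,viewer
from scipy.spatial.transform import Rotation as R
def cloud(d,T=None):
    T=d["world_from_camera"] if T is None else T
    K=d["intrinsics"];z=d["range_z"];v,u=np.mgrid[:420,:560]
    P=np.stack([(u-K[0,2])/K[0,0]*z,-(v-K[1,2])/K[1,1]*z,-z],-1)
    P=P@T[:3,:3].T+T[:3,3];P[z==0]=np.nan
    return P
def tool():
    s=manip.get_state();q=s["ee_rot"];T=np.eye(4)
    T[:3,:3]=R.from_quat([q[1],q[2],q[3],q[0]]).as_matrix();T[:3,3]=s["position"];return T
def wrist():
    T=tool();d=viewer.get_image("wrist");return d,cloud(d,T@d["mount"])
def rect(P): # xy points -> centre,size,angle
    (c,s,a)=cv2.minAreaRect((P[:,:2]*1000).astype(np.float32));return np.round(c,0),np.round(s,0),round(a,1)
def blobs(mask,P,mn=15):
    n,l,st,c=cv2.connectedComponentsWithStats(mask.astype(np.uint8))
    for i in range(1,n):
        if st[i,4]>=mn:
            Q=P[l==i];Q=Q[~np.isnan(Q[:,0])]
            print(i,st[i,4],c[i].round(),"rect",*rect(Q),"z",np.percentile(Q[:,2],[5,50,95]).round(3))
def rows_for(dxyz_world):
    return tool()[:3,:3].T@np.array(dxyz_world)
E
python3 - <<'E'
from h import *
S=dict(np.load("pics/scene0.npz"));T=dict(np.load("pics/top0.npz"))
Pt=cloud(T);Ps=cloud(S)
hsv=cv2.cvtColor(T["frame"],cv2.COLOR_BGR2HSV)
work=(Pt[...,0]>0.1)&(Pt[...,0]<0.8)
print("table z",np.nanmedian(Pt[...,2][120:220,10:80]))
print("tall>.17");blobs(work&(Pt[...,2]>0.175)&(Pt[...,2]<.26),Pt,4)
print("mid");blobs(work&(Pt[...,2]>0.03)&(Pt[...,2]<.26)&(Pt[...,1]<-.2),Pt,4)
card=(hsv[...,1]<60)&(hsv[...,2]>110)&(abs(Pt[...,2])<.012)&work
print("card");blobs(card,Pt,300)
for n,P in(("top",Pt),("scene",Ps)):
    print(n,"rack");Q=P.reshape(-1,3);Q=Q[(Q[:,0]>.15)&(Q[:,0]<.5)&(Q[:,1]<-.27)&(Q[:,1]>-.55)&(Q[:,2]>.055)]
    h,e=np.histogram(Q[:,0],np.arange(.15,.5,.01))
    for k in range(len(h)):
        q=Q[(Q[:,0]>=e[k])&(Q[:,0]<e[k+1])]
        if len(q)>5:print(e[k].round(2),len(q),"y",q[:,1].min().round(3),q[:,1].max().round(3),"zmax",q[:,2].max().round(3))
f=S["frame"][110:215,180:270];cv2.imwrite("pics/rackS.png",cv2.resize(f,None,fx=6,fy=5.6,interpolation=cv2.INTER_CUBIC))
E
```

```text
table z 0.00023821477060015361
tall>.17
1 134 [361. 155.] rect [ 715. -291.] [31. 29.] 7.3 z [0.182 0.21  0.214]
2 347 [106. 263.] rect [445. 383.] [172.  16.] 1.4 z [0.194 0.224 0.233]
3 1106 [309. 252.] rect [ 456. -140.] [88. 88.] 3.9 z [0.187 0.191 0.194]
4 1111 [249. 253.] rect [456.  17.] [88. 88.] 89.8 z [0.187 0.191 0.194]
5 1132 [193. 261.] rect [437. 168.] [89. 88.] 86.3 z [0.187 0.191 0.194]
6 111 [407. 279.] rect [ 377. -394.] [ 8. 75.] 5.6 z [0.182 0.202 0.205]
7 1386 [244. 364.] rect [170.  21.] [113. 139.] 89.9 z [0.178 0.197 0.241]
8 32 [513. 381.] rect [ 138. -601.] [21.  6.] 1.2 z [0.247 0.254 0.259]
10 13 [475. 389.] rect [ 125. -510.] [ 4. 12.] 41.4 z [0.246 0.254 0.258]
mid
1 667 [354. 165.] rect [ 712. -289.] [67. 60.] 52.8 z [0.045 0.14  0.212]
2 291 [386. 240.] rect [ 492. -381.] [ 23. 111.] 5.6 z [0.041 0.077 0.165]
3 79 [386. 257.] rect [ 443. -386.] [  6. 111.] 5.6 z [0.043 0.049 0.052]
4 77 [387. 262.] rect [ 426. -387.] [  6. 111.] 5.6 z [0.045 0.048 0.052]
5 500 [453. 277.] rect [ 381. -555.] [79. 10.] 21.9 z [0.038 0.11  0.152]
6 382 [395. 279.] rect [ 
[... 406 characters left out ...]
6 82 y -0.55 -0.541 zmax 0.481
0.36 12 y -0.358 -0.33 zmax 0.118
0.37 155 y -0.43 -0.329 zmax 0.206
0.38 101 y -0.55 -0.381 zmax 0.207
0.39 45 y -0.55 -0.543 zmax 0.153
0.4 61 y -0.549 -0.539 zmax 0.154
0.41 43 y -0.545 -0.536 zmax 0.155
0.48 74 y -0.398 -0.338 zmax 0.166
scene rack
0.15 247 y -0.55 -0.332 zmax 0.631
0.16 261 y -0.55 -0.331 zmax 0.631
0.17 151 y -0.541 -0.36 zmax 0.627
0.18 117 y -0.55 -0.479 zmax 0.619
0.19 41 y -0.55 -0.527 zmax 0.615
0.36 8 y -0.359 -0.328 zmax 0.155
0.37 246 y -0.438 -0.326 zmax 0.202
0.38 386 y -0.55 -0.324 zmax 0.205
0.39 22 y -0.549 -0.404 zmax 0.197
0.4 24 y -0.543 -0.536 zmax 0.149
0.41 48 y -0.549 -0.534 zmax 0.149
0.48 31 y -0.404 -0.336 zmax 0.16
```

View pics/rackS.png

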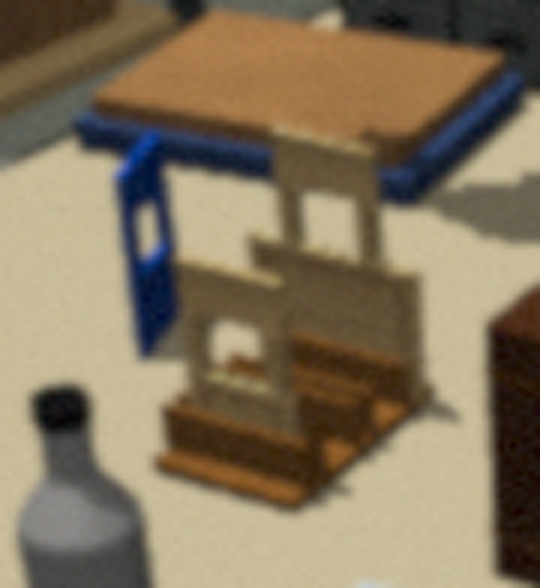

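Candidates in the rack are a tan plate in the near slot (top at z 0.203, 130 wide, crop (345,270)), which is the large one, and a tan plate in the far slot (top at z 0.162, crop (240,340)), which is the small one. There is no medium. The blue plate at crop (148,240) stands outside the rack and is the look-alike. Next: the card edges, the hook line and the small plate's centre.

Run:
```python
from h import *
S=dict(np.load("pics/scene0.npz"));T=dict(np.load("pics/top0.npz"))
Pt=cloud(T);Ps=cloud(S)
f=T["frame"].astype(int);m=((f[...,2]-f[...,0])<15)&(f[...,0]>90)&(abs(Pt[...,2])<.015)&(Pt[...,0]>.3)&(Pt[...,0]<.85)&(abs(Pt[...,1])<.4)
m=cv2.morphologyEx(m.astype(np.uint8),cv2.MORPH_CLOSE,np.ones((3,3)));blobs(m,Pt,100)
print("small");s=(Pt[...,0]>.46)&(Pt[...,0]<.53)&(Pt[...,1]<-.28)&(Pt[...,1]>-.5)
blobs(s&(Pt[...,2]>.145),Pt,4);blobs(s&(Pt[...,2]>.06),Pt,4)
s=(Ps[...,0]>.46)&(Ps[...,0]<.53)&(Ps[...,1]<-.28)&(Ps[...,1]>-.5);blobs(s&(Ps[...,2]>.06),Ps,4)
for P in(Pt,Ps):
  Q=P.reshape(-1,3);Q=Q[(Q[:,1]>.33)&(Q[:,1]<.43)&(Q[:,2]>.2)&(Q[:,2]<.26)]
  for a in np.arange(.34,.55,.02):
    q=Q[(Q[:,0]>=a)&(Q[:,0]<a+.02)]
    if len(q):print(a.round(2),len(q),np.median(q[:,1]).round(4),np.ptp(q[:,1]).round(3),q[:,2].max().round(3),q[:,0].min().round(3),q[:,0].max().round(3))
t=tool();print(t.round(4))
```

```text
4 484 [279. 149.] rect [802. -67.] [ 49. 141.] 2.0 z [0.004 0.012 0.017]
5 11735 [253. 193.] rect [665.  15.] [263. 503.] 3.2 z [-0.002  0.002  0.006]
small
1 96 [394. 237.] rect [ 492. -377.] [ 8. 75.] 5.8 z [0.149 0.163 0.166]
1 160 [390. 238.] rect [ 492. -376.] [ 8. 77.] 5.6 z [0.073 0.159 0.166]
1 354 [219. 169.] rect [ 495. -376.] [18. 83.] 2.6 z [0.065 0.123 0.159]
0.34 2 0.3818 0.002 0.214 0.359 0.36
0.36 60 0.3791 0.015 0.228 0.36 0.38
0.38 34 0.381 0.008 0.229 0.38 0.4
0.4 38 0.381 0.011 0.228 0.4 0.42
0.42 29 0.3807 0.009 0.229 0.42 0.438
0.44 37 0.3816 0.01 0.229 0.44 0.458
0.46 32 0.3808 0.008 0.228 0.46 0.478
0.48 33 0.382 0.009 0.227 0.481 0.5
0.5 35 0.3813 0.011 0.231 0.501 0.52
0.52 24 0.3808 0.01 0.242 0.52 0.531
0.36 25 0.3884 0.015 0.226 0.366 0.378
0.38 15 0.3859 0.008 0.225 0.38 0.399
0.4 15 0.3846 0.009 0.225 0.4 0.419
0.42 15 0.3852 0.009 0.225 0.423 0.439
0.44 17 0.3854 0.01 0.226 0.441 0.46
0.46 16 0.3861 0.009 0.225 0.46 0.479
0.48 17 0.3848 0.009 0.227 0.481 0.497
0.5 8 0.3879 0.009 0.224 0.501 0.512
0.52 24 0.3861 0.009 0.239 0.52 0.533
[[ 9.751e-01  2.220e-01 -1.000e-04  1.276e-01]
 [ 2.220e-01 -9.751e-01  1.700e-03 -5.602e-01]
 [ 2.000e-04 -1.700e-03 -1.000e+00  2.305e-01]
 [ 0.000e+00  0.000e+00  0.000e+00  1.000e+00]]
```

Large plate: centre (0.377,-0.394). Small plate: (0.492,-0.376). Both are yawed 5.7°. The hook arm is at y≈0.383, from x 0.366 to 0.53, yawed about 0–1°. The card's near edge is at x≈0.535, and the blocks' far faces stand 35–45 mm short of it, so tipping forward leaves about 75 % on the card. First, block A at (0.456,-0.140).

```bash
python3 -m crank '[[0,0,-0.06,0,0,0],[0.305,-0.352,-0.06,0,0,9],[0.305,-0.352,-0.06,0,0,9],[0.305,-0.352,-0.06,0,0,9],[0.305,-0.352,-0.06,0,0,9],[0.305,-0.352,-0.06,0,0,9],[0.305,-0.352,-0.06,0,0,9],[0.305,-0.352,-0.06,0,0,9],[0.305,-0.352,-0.06,0,0,9],[0.305,-0.352,-0.06,0,0,9],[0.305,-0.352,-0.06,0,0,9]]' 0 40
python3 - <<'E'
from h import *
t=tool();print(t.round(3))
d=viewer.get_image("top");P=cloud(d)
blobs((P[...,0]>.3)&(P[...,2]>.175)&(P[...,2]<.2)&(abs(P[...,1])<.3),P,200)
E
```

```text
clock: 1.48
position: [0.3465, -0.15, 0.291]
ee_rot: [-0.001, 0.999, 0.033, -0.0]
contact_force: [-0.5, -0.1, 0.1]
width: 0.0004
[[ 0.998  0.067 -0.001  0.346]
 [ 0.067 -0.998  0.001 -0.15 ]
 [-0.001 -0.001 -1.     0.291]
 [ 0.     0.     0.     1.   ]]
2 1087 [308. 251.] rect [ 456. -140.] [88. 88.] 3.8 z [0.188 0.191 0.194]
3 1109 [249. 253.] rect [456.  17.] [88. 88.] 89.7 z [0.188 0.191 0.194]
4 1138 [193. 261.] rect [437. 168.] [89. 88.] 86.3 z [0.187 0.191 0.194]
```

```bash
python3 -m crank '[[0,0,0.06,0,0,0],[0,0,0.12,0,0,0],[0,0,0.135,0,0,0],[0.03,0,0.135,0,0,0],[0.045,0,0.135,0,0,0],[0.055,0,0.135,0,0,0],[0.065,0,0.135,0,0,0],[0.075,0,0.135,0,0,0],[0.085,0,0.135,0,0,0],[0.095,0,0.135,0,0,0],[0.105,0,0.135,0,0,0],[0.115,0,0.135,0,0,0],[0.122,0,0.135,0,0,0],[0.129,0,0.135,0,0,0],[0.136,0,0.135,0,0,0],[0.142,0,0.135,0,0,0]]'
python3 - <<'E'
from h import *
d=viewer.get_image("top");P=cloud(d);cv2.imwrite("pics/t1.png",d["frame"])
blobs((P[...,0]>.3)&(P[...,2]>.06)&(P[...,2]<.22)&(abs(P[...,1])<.3)&(P[...,0]<.74),P,200)
E
```

```text
clock: 3.52
position: [0.4885, -0.1408, 0.1559]
ee_rot: [-0.001, 0.999, 0.033, -0.0]
contact_force: [0.5, 0.4, 0.7]
width: 0.0003
1 491 [353. 164.] rect [ 710. -279.] [59. 42.] 1.6 z [0.073 0.143 0.212]
3 646 [298. 186.] rect [ 641. -128.] [107.  88.] 3.8 z [0.085 0.089 0.092]
9 1175 [250. 253.] rect [456.  17.] [89. 88.] 0.4 z [0.169 0.191 0.194]
10 1356 [196. 262.] rect [437. 168.] [89. 88.] 86.2 z [0.1   0.19  0.194]
```

```bash
python3 -m crank '[[-0.06,0,0,0,0,0],[-0.12,-0.01,0,0,0,0],[-0.135,-0.05,0,0,0,3.5],[-0.135,-0.11,0,0,0,3.5],[-0.128,-0.167,0,0,0,3.5],[-0.108,-0.166,0,0,0,3.5],[-0.083,-0.164,0,0,0,3.5],[-0.073,-0.163,0,0,0,3.5],[-0.063,-0.163,0,0,0,3.5],[-0.053,-0.162,0,0,0,3.5],[-0.043,-0.161,0,0,0,3.5],[-0.033,-0.161,0,0,0,3.5],[-0.023,-0.160,0,0,0,3.5],[-0.013,-0.159,0,0,0,3.5],[-0.006,-0.159,0,0,0,3.5],[0.001,-0.158,0,0,0,3.5],[0.008,-0.158,0,0,0,3.5],[0.014,-0.157,0,0,0,3.5]]'
python3 - <<'E'
from h import *
print(tool().round(3))
d=viewer.get_image("top");P=cloud(d);cv2.imwrite("pics/t2.png",d["frame"])
blobs((P[...,0]>.3)&(P[...,2]>.06)&(P[...,2]<.22)&(abs(P[...,1])<.3)&(P[...,0]<.74),P,200)
E
```

```text
clock: 5.82
position: [0.4934, 0.0168, 0.1561]
ee_rot: [-0.001, 1.0, 0.002, 0.0]
contact_force: [0.3, 1.1, 0.5]
width: -0.0001
[[ 1.     0.005  0.     0.493]
 [ 0.005 -1.     0.001  0.017]
 [ 0.    -0.001 -1.     0.156]
 [ 0.     0.     0.     1.   ]]
1 488 [353. 164.] rect [ 709. -279.] [57. 42.] 1.3 z [0.074 0.144 0.212]
3 1880 [301. 205.] rect [ 603. -131.] [191.  88.] 3.7 z [0.085 0.089 0.092]
4 725 [251. 188.] rect [650.  21.] [88. 84.] 89.3 z [0.085 0.089 0.092]
5 572 [185. 260.] rect [438. 188.] [50. 88.] 83.9 z [0.188 0.191 0.194]
6 402 [210. 264.] rect [434. 128.] [18. 88.] 79.2 z [0.072 0.164 0.193]
```

```bash
python3 -m crank '[[-0.06,0,0,0,0,0],[-0.12,-0.005,0,0,0,0],[-0.163,-0.04,0,0,0,4],[-0.163,-0.10,0,0,0,4],[-0.163,-0.158,0,0,0,4],[-0.14,-0.157,0,0,0,4],[-0.115,-0.155,0,0,0,4],[-0.105,-0.155,0,0,0,4],[-0.095,-0.154,0,0,0,4],[-0.085,-0.153,0,0,0,4],[-0.075,-0.153,0,0,0,4],[-0.065,-0.152,0,0,0,4],[-0.055,-0.151,0,0,0,4],[-0.045,-0.151,0,0,0,4],[-0.036,-0.150,0,0,0,4],[-0.029,-0.150,0,0,0,4],[-0.022,-0.149,0,0,0,4],[-0.015,-0.149,0,0,0,4]]'; python3 -m crank '[[-0.06,0,-0.06,0,0,0],[-0.06,0,-0.12,0,0,0],[-0.06,0,-0.17,0,0,0],[-0.06,0,-0.17,0,0,0]]' 0.5 30;  python3 - <<'E'
from h import *
print(tool().round(3))
d=viewer.get_image("top");P=cloud(d);cv2.imwrite("pics/t3.png",d["frame"])
blobs((P[...,0]>.3)&(P[...,2]>.06)&(P[...,2]<.22)&(abs(P[...,1])<.3)&(P[...,0]<.74),P,200)
E
```

```text
clock: 8.12
position: [0.4791, 0.1654, 0.1562]
ee_rot: [-0.0, 0.999, -0.033, 0.001]
contact_force: [-0.0, 0.9, 0.0]
width: 0.0
clock: 8.62
position: [0.4213, 0.1699, 0.3315]
ee_rot: [-0.002, 0.999, -0.032, 0.006]
contact_force: [0.3, -0.8, -1.5]
width: 0.0425
[[ 0.998 -0.065  0.013  0.421]
 [-0.065 -0.998  0.004  0.17 ]
 [ 0.012 -0.004 -1.     0.331]
 [ 0.     0.     0.     1.   ]]
1 493 [353. 164.] rect [ 711. -279.] [59. 42.] 0.2 z [0.074 0.143 0.212]
3 1882 [301. 205.] rect [ 604. -131.] [191.  88.] 3.7 z [0.085 0.089 0.092]
4 1873 [251. 208.] rect [597.  19.] [190.  88.] 0.7 z [0.085 0.089 0.093]
5 1963 [205. 215.] rect [578. 158.] [ 89. 190.] 86.1 z [0.083 0.088 0.092]
```

View pics/t3.png

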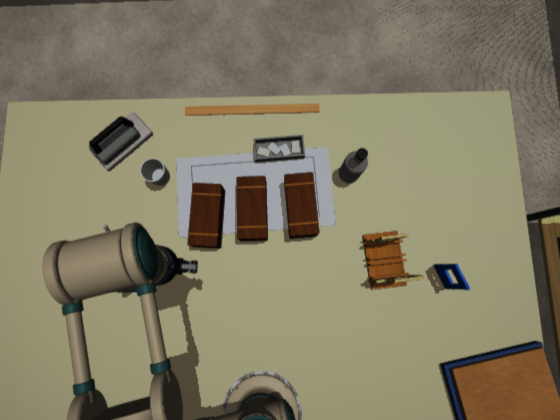

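All three blocks lie on the card ((205,215), (251,208), (301,205)), each about 77 % on it. Next is the rack: I'll work out the move to above the large plate.

```bash
cat >> h.py <<'E'
def goto(x,y,z,yaw):
    "tool-frame shift and turn (deg) to a tool-down pose whose x axis has this yaw (deg)"
    t=tool();a=np.radians(yaw);c,s=np.cos(a),np.sin(a)
    D=np.array([[c,s,0],[s,-c,0],[0,0,-1.]])
    print("shift",(t[:3,:3].T@(np.array([x,y,z])-t[:3,3])).round(4),"turn",np.degrees(R.from_matrix(t[:3,:3].T@D).as_rotvec()).round(1))
E
python3 - <<'E'
from h import *
print(manip.get_state()["qpos"].round(2));goto(.377,-.394,.31,95.7);goto(.377,-.394,.31,-84.3)
E
```

```text
[0.23 0.04 1.56 0.   1.53 1.87]
shift [-0.0065  0.5652  0.0172] turn [  0.2  -0.4 -99.4]
shift [-0.0065  0.5652  0.0172] turn [-0.4 -0.2 80.6]
```

```bash
python3 -m crank '[[-0.0065,0.06,0.017,0.2,-0.4,-10],[-0.0065,0.565,0.017,0.2,-0.4,-20],[-0.0065,0.565,0.017,0.2,-0.4,-30],[-0.0065,0.565,0.017,0.2,-0.4,-40],[-0.0065,0.565,0.017,0.2,-0.4,-50],[-0.0065,0.565,0.017,0.2,-0.4,-60],[-0.0065,0.565,0.017,0.2,-0.4,-70],[-0.0065,0.565,0.017,0.2,-0.4,-80],[-0.0065,0.565,0.017,0.2,-0.4,-90],[-0.0065,0.565,0.017,0.2,-0.4,-99.4],[-0.0065,0.565,0.017,0.2,-0.4,-99.4],[-0.0065,0.565,0.017,0.2,-0.4,-99.4],[-0.0065,0.565,0.017,0.2,-0.4,-99.4],[-0.0065,0.565,0.017,0.2,-0.4,-99.4]]'
python3 - <<'E'
from h import *
print(tool().round(3));goto(.377,-.394,.171,95.7)
d,P=wrist();cv2.imwrite("pics/w1.png",d["frame"])
blobs((P[...,2]>.18)&(P[...,2]<.22)&(P[...,0]>.3)&(P[...,0]<.45),P,30)
blobs((P[...,2]>.145)&(P[...,2]<.18)&(P[...,0]>.46)&(P[...,0]<.53),P,30)
E
```

```text
clock: 10.42
position: [0.3772, -0.3923, 0.31]
ee_rot: [0.0, 0.671, 0.741, 0.001]
contact_force: [0.4, 0.2, 0.2]
width: 0.0425
[[-0.1    0.995  0.001  0.377]
 [ 0.995  0.1    0.001 -0.392]
 [ 0.001  0.001 -1.     0.31 ]
 [ 0.     0.     0.     1.   ]]
shift [-0.0018 -0.0004  0.139 ] turn [ 0.1 -0.   0. ]
1 1022 [282. 203.] rect [ 379. -395.] [ 8. 74.] 5.7 z [0.199 0.201 0.203]
1 1278 [411. 185.] rect [ 493. -379.] [ 8. 75.] 5.6 z [0.147 0.161 0.163]
```

View pics/w1.png

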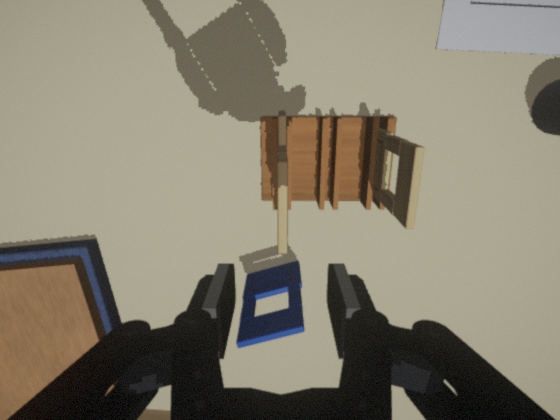

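The wrist view shows the large plate's top edge at (282,203), between the fingers and bare tan; the blue look-alike is well below it at (270,305). Descend, grip and lift.

```bash
python3 -m crank '[[-0.002,0.001,0.05,0,0,0],[-0.002,0.001,0.09,0,0,0],[-0.002,0.001,0.115,0,0,0],[-0.002,0.001,0.13,0,0,0],[-0.002,0.001,0.139,0,0,0],[-0.002,0.001,0.139,0,0,0]]'; python3 -m crank '[[0,0,0,0,0,0],[0,0,0,0,0,0],[0,0,0,0,0,0],[0,0,0,0,0,0],[0,0,0,0,0,0],[0,0,0,0,0,0]]' 0 50; python3 -m crank '[[0,0,-0.01,0,0,0],[0,0,-0.025,0,0,0],[0,0,-0.045,0,0,0],[0,0,-0.07,0,0,0],[0,0,-0.10,0,0,0],[0,0,-0.13,0,0,0],[0,0,-0.16,0,0,0],[0,0,-0.18,0,0,0],[0,0,-0.18,0,0,0]]'
python3 - <<'E'
from h import *
d=viewer.get_image("scene");P=cloud(d);f=d["frame"][20:200,150:330];cv2.imwrite("pics/s1.png",cv2.resize(f,None,fx=3,fy=3))
for x in (.62,): goto(x,.384,.36,90.7)
Q=P.reshape(-1,3);Q=Q[(abs(Q[:,0]-.378)<.03)&(abs(Q[:,1]+.394)<.09)&(Q[:,2]>.1)&(Q[:,2]<.33)]
for a in np.arange(.1,.34,.02):
  q=Q[(Q[:,2]>a)&(Q[:,2]<=a+.02)]
  if len(q):print(a.round(2),len(q),q[:,1].min().round(3),q[:,1].max().round(3),np.median(q[:,0]).round(3))
E
```

```text
clock: 11.22
position: [0.3788, -0.3942, 0.1714]
ee_rot: [0.0, 0.671, 0.742, 0.0]
contact_force: [-0.6, -0.5, -0.4]
width: 0.0429
clock: 11.98
position: [0.3791, -0.3949, 0.1724]
ee_rot: [0.001, 0.671, 0.742, 0.0]
contact_force: [-0.2, -0.3, 6.2]
width: 0.0071
clock: 13.1
position: [0.3791, -0.3951, 0.3546]
ee_rot: [0.004, 0.671, 0.742, -0.0]
contact_force: [0.5, 0.2, -1.5]
width: 0.0072
shift [ 0.7505  0.3179 -0.0083] turn [0.2 0.2 5. ]
0.18 50 -0.457 -0.331 0.383
0.2 141 -0.457 -0.326 0.384
0.22 148 -0.457 -0.327 0.383
0.24 150 -0.457 -0.327 0.382
0.26 157 -0.46 -0.326 0.383
0.28 162 -0.46 -0.326 0.382
0.3 49 -0.431 -0.345 0.382
0.32 28 -0.431 -0.353 0.382
```

View pics/s1.png

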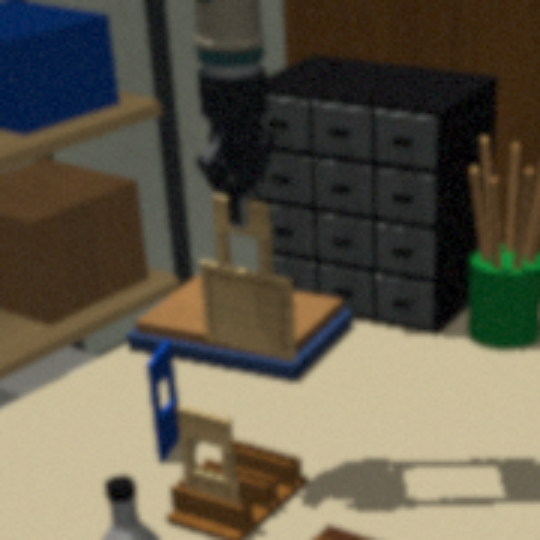

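The large plate is held straight (its eye and full outline are visible, bottom at z≈0.195). Move to in front of the hook tip.

```bash
python3 -m crank '[[0.03,0.012,-0.008,0,0,0],[0.08,0.034,-0.008,0,0,0],[0.135,0.057,-0.008,0,0,1],[0.19,0.08,-0.008,0,0,1],[0.245,0.104,-0.008,0,0,2],[0.30,0.127,-0.008,0,0,2],[0.355,0.15,-0.008,0,0,3],[0.41,0.174,-0.008,0,0,3],[0.465,0.197,-0.008,0,0,4],[0.52,0.22,-0.008,0,0,4],[0.575,0.244,-0.008,0,0,5],[0.63,0.267,-0.008,0,0,5],[0.68,0.288,-0.008,0.2,0.2,5],[0.72,0.305,-0.008,0.2,0.2,5],[0.7505,0.318,-0.008,0.2,0.2,5],[0.7505,0.318,-0.008,0.2,0.2,5],[0.7505,0.318,-0.008,0.2,0.2,5]]'
python3 - <<'E'
from h import *
goto(.62,.384,.261,90.7)
d=viewer.get_image("scene");P=cloud(d)
Q=P.reshape(-1,3);Q=Q[(abs(Q[:,0]-.62)<.03)&(abs(Q[:,1]-.384)<.09)&(Q[:,2]>.1)&(Q[:,2]<.4)]
for a in np.arange(.1,.38,.02):
  q=Q[(Q[:,2]>a)&(Q[:,2]<=a+.02)]
  if len(q)>5:print(a.round(2),len(q),q[:,1].min().round(3),q[:,1].max().round(3),np.median(q[:,0]).round(3))
E
```

```text
clock: 15.28
position: [0.6196, 0.3833, 0.3583]
ee_rot: [-0.001, 0.703, 0.712, -0.002]
contact_force: [0.3, -0.4, -0.4]
width: 0.0072
shift [0.0008 0.0006 0.0973] turn [-0.2  0.1  0. ]
0.18 40 0.321 0.449 0.622
0.2 349 0.32 0.45 0.623
0.22 360 0.32 0.45 0.623
0.24 378 0.319 0.449 0.623
0.26 387 0.319 0.45 0.623
0.28 410 0.321 0.45 0.623
0.3 205 0.32 0.449 0.622
0.32 112 0.347 0.422 0.623
0.34 192 0.348 0.422 0.623
0.36 258 0.347 0.422 0.624
0.38 161 0.347 0.422 0.624
```

```bash
python3 -m crank '[[0,0,0.04,-0.2,0.1,0],[0,0,0.08,-0.2,0.1,0],[0,0,0.097,-0.2,0.1,0],[0,0,0.097,-0.2,0.1,0],[0,-0.03,0.097,-0.2,0.1,0],[0,-0.05,0.097,-0.2,0.1,0],[0,-0.065,0.097,-0.2,0.1,0],[0,-0.08,0.097,-0.2,0.1,0],[0,-0.095,0.097,-0.2,0.1,0],[0,-0.11,0.097,-0.2,0.1,0],[0,-0.125,0.097,-0.2,0.1,0],[0,-0.145,0.097,-0.2,0.1,0],[0,-0.165,0.097,-0.2,0.1,0],[0,-0.185,0.097,-0.2,0.1,0],[0,-0.20,0.097,-0.2,0.1,0],[0,-0.2075,0.097,-0.2,0.1,0],[0,-0.2075,0.097,-0.2,0.1,0]]'
python3 - <<'E'
from h import *
goto(.412,.384,.235,90.7)
d=viewer.get_image("scene");f=d["frame"][120:300,350:530];cv2.imwrite("pics/s2.png",cv2.resize(f,None,fx=3,fy=3))
E
```

```text
clock: 17.45
position: [0.4118, 0.3804, 0.2627]
ee_rot: [0.0, 0.703, 0.712, 0.001]
contact_force: [0.0, 0.2, -1.1]
width: 0.0072
shift [0.0035 0.0002 0.0277] turn [ 0.1 -0.1  0. ]
```

View pics/s2.png

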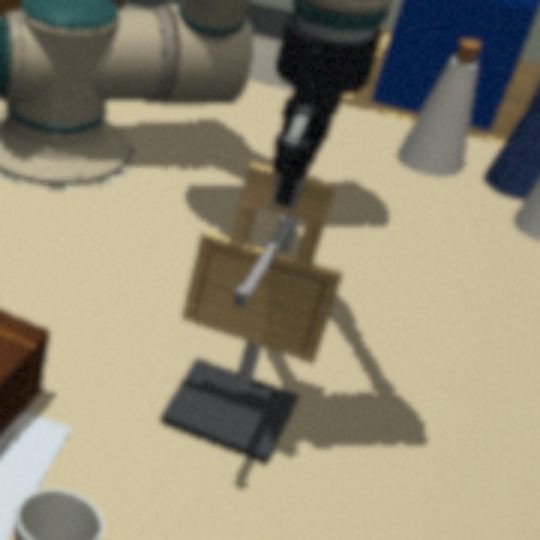

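The arm (crop (270,260)) passes through the plate's eye. Lower onto the arm and release.

```bash
python3 -m crank '[[0.003,0,0.008,0,0,0],[0.003,0,0.016,0,0,0],[0.003,0,0.021,0,0,0],[0.003,0,0.025,0,0,0],[0.003,0,0.027,0,0,0],[0.003,0,0.027,0,0,0]]'; python3 -m crank '[[0,0,0,0,0,0],[0,0,0,0,0,0],[0,0,0,0,0,0],[0,0,0,0,0,0]]' 0.3;  python3 -m crank '[[0,0,-0.005,0,0,0],[0,0,-0.012,0,0,0],[0,0,-0.025,0,0,0],[0,0,-0.05,0,0,0],[0,0,-0.09,0,0,0],[0,0,-0.13,0,0,0],[0,0,-0.13,0,0,0]]'
python3 - <<'E'
from h import *
goto(.493,-.378,.30,95.7);print(manip.get_state()["qpos"].round(2))
d=viewer.get_image("scene");P=cloud(d);f=d["frame"][120:300,350:530];cv2.imwrite("pics/s3.png",cv2.resize(f,None,fx=3,fy=3))
blobs((abs(P[...,0]-.41)<.04)&(abs(P[...,1]-.384)<.08)&(P[...,2]>.04)&(P[...,2]<.28)&(P[...,0]>.385),P,30)
t=viewer.get_image("top");P=cloud(t)
blobs((P[...,0]>.3)&(P[...,2]>.06)&(P[...,2]<.22)&(abs(P[...,1])<.28)&(P[...,0]<.74),P,200)
E
```

```text
clock: 18.25
position: [0.4125, 0.3835, 0.2357]
ee_rot: [0.0, 0.703, 0.711, 0.001]
contact_force: [-0.5, -0.8, -2.1]
width: 0.0071
clock: 18.75
position: [0.4125, 0.3835, 0.2358]
ee_rot: [0.001, 0.703, 0.711, 0.002]
contact_force: [-0.0, 0.2, 1.0]
width: 0.0256
clock: 19.62
position: [0.4134, 0.3843, 0.3706]
ee_rot: [0.001, 0.703, 0.711, 0.006]
contact_force: [0.5, 0.2, -0.4]
width: 0.0256
shift [-0.7637  0.0695  0.0663] turn [ 0.6 -0.3 -5. ]
[ 0.63  0.21  1.26 -0.    1.66  0.61]
1 1955 [438. 218.] rect [428. 384.] [ 41. 131.] 0.9 z [0.082 0.151 0.258]
1 260 [349. 165.] rect [ 712. -269.] [22. 57.] 89.7 z [0.069 0.135 0.189]
2 1883 [301. 205.] rect [ 604. -131.] [191.  88.] 3.8 z [0.085 0.089 0.092]
3 1871 [251. 208.] rect [597.  19.] [191.  88.] 0.8 z [0.085 0.089 0.092]
4 1955 [205. 215.] rect [578. 159.] [ 89. 190.] 86.1 z [0.082 0.089 0.092]
```

View pics/s3.png

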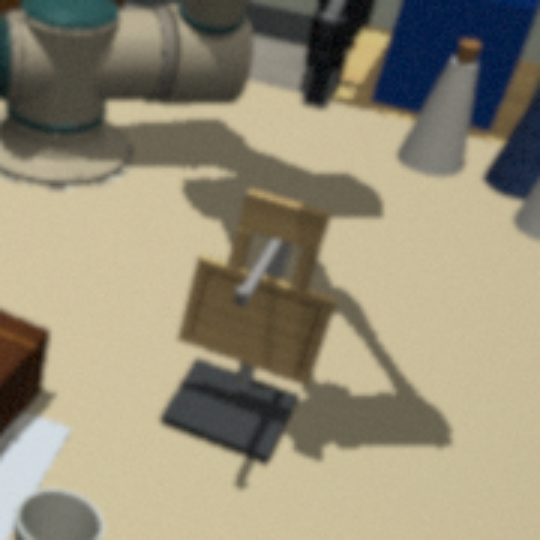

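The large plate hangs on the arm. The blocks are unchanged. Now fetch the small plate (the tan one in the rack's far slot).

```bash
python3 -m crank '[[-0.06,0.005,0,0,0,0],[-0.12,0.011,0,0,0,0],[-0.18,0.016,0,0,0,0],[-0.24,0.022,0,0,0,0],[-0.30,0.027,0,0,0,-1],[-0.36,0.033,0.01,0,0,-2],[-0.42,0.038,0.02,0,0,-3],[-0.48,0.044,0.03,0,0,-4],[-0.54,0.049,0.04,0,0,-5],[-0.60,0.055,0.05,0.6,-0.3,-5],[-0.66,0.06,0.06,0.6,-0.3,-5],[-0.71,0.065,0.066,0.6,-0.3,-5],[-0.764,0.07,0.066,0.6,-0.3,-5],[-0.764,0.07,0.066,0.6,-0.3,-5],[-0.764,0.07,0.066,0.6,-0.3,-5]]' 0.5 50
python3 - <<'E'
from h import *
d,P=wrist();cv2.imwrite("pics/w2.png",d["frame"]);print(tool()[:3,3])
blobs((P[...,2]>.145)&(P[...,2]<.18)&(P[...,0]>.46)&(P[...,0]<.53),P,30)
goto(.493,-.377,.132,95.7)
E
```

```text
clock: 21.6
position: [0.4911, -0.3788, 0.2976]
ee_rot: [-0.003, 0.671, 0.741, -0.003]
contact_force: [0.7, -0.4, -0.1]
width: 0.0426
[ 0.49134771 -0.37827455  0.29828481]
1 869 [285. 192.] rect [ 493. -378.] [ 8. 74.] 6.1 z [0.16  0.161 0.162]
shift [0.0012 0.0031 0.1663] turn [-0.5  0.   0. ]
```

View pics/w2.png

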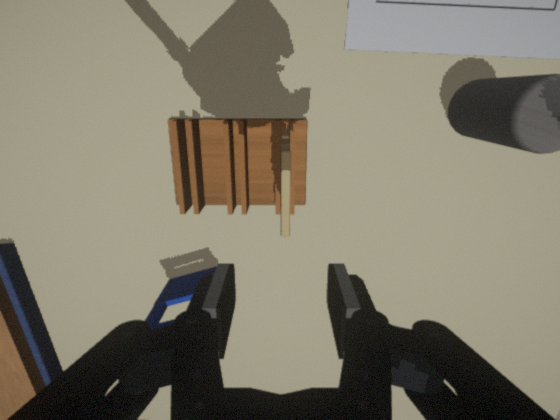

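Between the fingers is the tan plate at (286,190) in the rack's far slot. The blue one lies clear at (180,300). Grip and lift.

```bash
python3 -m crank '[[0.001,0.002,0.05,-0.5,0,0],[0.001,0.002,0.10,-0.5,0,0],[0.001,0.002,0.135,-0.5,0,0],[0.001,0.002,0.155,-0.5,0,0],[0.001,0.002,0.167,-0.5,0,0],[0.001,0.002,0.167,-0.5,0,0]]'; python3 -m crank '[[0,0,0,0,0,0],[0,0,0,0,0,0],[0,0,0,0,0,0],[0,0,0,0,0,0],[0,0,0,0,0,0],[0,0,0,0,0,0]]' 0 50; python3 -m crank '[[0,0,-0.01,0,0,0],[0,0,-0.025,0,0,0],[0,0,-0.045,0,0,0],[0,0,-0.07,0,0,0],[0,0,-0.10,0,0,0],[0,0,-0.14,0,0,0],[0,0,-0.18,0,0,0],[0,0,-0.22,0,0,0],[0,0,-0.23,0,0,0],[0,0,-0.23,0,0,0]]'
python3 - <<'E'
from h import *
goto(.62,.384,.36,90.7)
d=viewer.get_image("scene");P=cloud(d);Q=P.reshape(-1,3);Q=Q[(abs(Q[:,0]-.493)<.03)&(abs(Q[:,1]+.378)<.09)&(Q[:,2]>.1)&(Q[:,2]<.4)]
for a in np.arange(.1,.38,.02):
  q=Q[(Q[:,2]>a)&(Q[:,2]<=a+.02)]
  if len(q)>5:print(a.round(2),len(q),q[:,1].min().round(3),q[:,1].max().round(3),np.median(q[:,0]).round(3),q[:,2].min().round(3))
E
```

```text
clock: 22.4
position: [0.4918, -0.3762, 0.1311]
ee_rot: [0.0, 0.67, 0.742, 0.0]
contact_force: [0.1, -0.3, 1.1]
width: 0.0427
clock: 23.15
position: [0.4925, -0.3767, 0.1324]
ee_rot: [0.001, 0.671, 0.742, 0.0]
contact_force: [0.1, 0.0, 5.5]
width: 0.007
clock: 24.4
position: [0.4918, -0.3763, 0.3624]
ee_rot: [0.001, 0.671, 0.742, 0.0]
contact_force: [-0.3, -0.4, -1.0]
width: 0.0073
shift [0.7435 0.2041 0.0015] turn [0.1 0.1 5.1]
0.24 93 -0.416 -0.335 0.495 0.241
0.26 109 -0.416 -0.335 0.495 0.26
0.28 105 -0.417 -0.335 0.495 0.28
0.3 80 -0.415 -0.335 0.495 0.3
0.32 57 -0.414 -0.334 0.494 0.32
0.34 78 -0.413 -0.338 0.494 0.34
0.36 106 -0.412 -0.337 0.497 0.36
0.38 102 -0.414 -0.339 0.496 0.38
```

```bash
python3 -m crank '[[0.03,0.008,0,0,0,0],[0.08,0.022,0,0,0,0],[0.135,0.037,0,0,0,1],[0.19,0.052,0,0,0,1],[0.245,0.067,0,0,0,2],[0.30,0.082,0,0,0,2],[0.355,0.097,0,0,0,3],[0.41,0.113,0,0,0,3],[0.465,0.128,0,0,0,4],[0.52,0.143,0,0,0,4],[0.575,0.158,0,0,0,5],[0.63,0.173,0,0,0,5],[0.68,0.187,0.001,0.1,0.1,5],[0.72,0.198,0.001,0.1,0.1,5],[0.7435,0.204,0.001,0.1,0.1,5],[0.7435,0.204,0.001,0.1,0.1,5],[0.7435,0.204,0.001,0.1,0.1,5]]'
python3 - <<'E'
from h import *
goto(.62,.384,.261,90.7)
d=viewer.get_image("scene");P=cloud(d)
Q=P.reshape(-1,3);Q=Q[(abs(Q[:,0]-.62)<.03)&(abs(Q[:,1]-.384)<.09)&(Q[:,2]>.1)&(Q[:,2]<.4)]
for a in np.arange(.1,.38,.04):
  q=Q[(Q[:,2]>a)&(Q[:,2]<=a+.02)]
  if len(q)>5:print(a.round(2),len(q),q[:,1].min().round(3),q[:,1].max().round(3),np.median(q[:,0]).round(3))
blobs((abs(P[...,0]-.41)<.04)&(abs(P[...,1]-.384)<.08)&(P[...,2]>.04)&(P[...,2]<.28)&(P[...,0]>.385),P,30)
E
```

```text
clock: 26.58
position: [0.6192, 0.3833, 0.3587]
ee_rot: [-0.001, 0.702, 0.712, -0.002]
contact_force: [-0.5, -0.3, -0.5]
width: 0.007
shift [0.0007 0.0012 0.0977] turn [-0.2  0.   0.1]
0.22 19 0.35 0.421 0.622
0.26 240 0.343 0.423 0.623
0.3 157 0.344 0.422 0.623
0.34 184 0.345 0.42 0.623
0.38 165 0.346 0.42 0.624
1 884 [448. 222.] rect [416. 386.] [ 15. 127.] 0.7 z [0.078 0.15  0.256]
2 153 [426. 207.] rect [416. 345.] [11. 49.] 3.7 z [0.167 0.179 0.212]
```

```bash
python3 -m crank '[[0,0,0.04,-0.2,0,0],[0,0,0.08,-0.2,0,0],[0,0,0.097,-0.2,0,0],[0,0,0.097,-0.2,0,0],[0.001,-0.03,0.097,-0.2,0,0],[0.001,-0.05,0.097,-0.2,0,0],[0.001,-0.065,0.097,-0.2,0,0],[0.001,-0.08,0.097,-0.2,0,0],[0.002,-0.095,0.097,-0.2,0,0],[0.002,-0.11,0.097,-0.2,0,0],[0.002,-0.125,0.097,-0.2,0,0],[0.002,-0.135,0.097,-0.2,0,0],[0.002,-0.142,0.097,-0.2,0,0],[0.002,-0.142,0.097,-0.2,0,0]]'
python3 - <<'E'
from h import *
goto(.477,.384,.235,90.7)
d=viewer.get_image("scene");f=d["frame"][120:300,350:530];cv2.imwrite("pics/s4.png",cv2.resize(f,None,fx=3,fy=3))
E
```

```text
clock: 28.38
position: [0.4768, 0.3833, 0.263]
ee_rot: [0.0, 0.702, 0.712, 0.0]
contact_force: [0.3, 0.3, -1.6]
width: 0.0076
shift [0.0007 0.0002 0.028 ] turn [ 0.1 -0.   0. ]
```

View pics/s4.png

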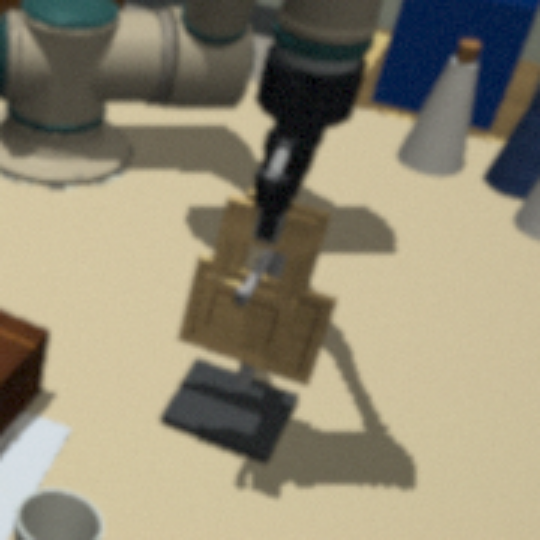

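The hook arm (crop (255,275)) passes through the small plate's eye, with the large plate hanging behind it. Lower and release.

```bash
python3 -m crank '[[0.001,0,0.008,0,0,0],[0.001,0,0.016,0,0,0],[0.001,0,0.021,0,0,0],[0.001,0,0.025,0,0,0],[0.001,0,0.0275,0,0,0],[0.001,0,0.0275,0,0,0]]'; python3 -m crank '[[0,0,0,0,0,0],[0,0,0,0,0,0],[0,0,0,0,0,0],[0,0,0,0,0,0]]' 0.3;  python3 -m crank '[[0,0,-0.005,0,0,0],[0,0,-0.012,0,0,0],[0,0,-0.025,0,0,0],[0,0,-0.05,0,0,0],[0,0,-0.09,0,0,0],[0,0,-0.13,0,0,0],[-0.06,0,-0.13,0,0,0],[-0.12,0,-0.13,0,0,0],[-0.18,0,-0.13,0,0,0],[-0.24,0,-0.13,0,0,0],[-0.30,0,-0.13,0,0,0],[-0.36,0,-0.13,0,0,0],[-0.42,0,-0.13,0,0,0],[-0.48,0,-0.13,0,0,0],[-0.54,0,-0.13,0,0,0],[-0.60,0,-0.13,0,0,0],[-0.60,0,-0.13,0,0,0],[-0.60,0,-0.13,0,0,0]]'
python3 - <<'E'
from h import *
for k in range(2):
  d=viewer.get_image("scene");P=cloud(d)
  for x in(.412,.477):blobs((abs(P[...,0]-x)<.03)&(abs(P[...,1]-.384)<.08)&(P[...,2]>.04)&(P[...,2]<.28),P,60)
cv2.imwrite("pics/s5.png",d["frame"])
t=viewer.get_image("top");P=cloud(t);cv2.imwrite("pics/t5.png",t["frame"])
blobs((P[...,0]>.3)&(P[...,2]>.06)&(P[...,2]<.22)&(abs(P[...,1])<.28)&(P[...,0]<.74),P,200)
blobs((P[...,0]>.3)&(P[...,2]>.245)&(P[...,2]<.3)&(abs(P[...,1]-.38)<.1)&(P[...,0]<.74),P,20)
E
```

```text
clock: 29.18
position: [0.4773, 0.3844, 0.2356]
ee_rot: [0.0, 0.703, 0.712, 0.001]
contact_force: [-0.6, 0.3, -1.1]
width: 0.0073
clock: 29.68
position: [0.4774, 0.3844, 0.2356]
ee_rot: [0.0, 0.703, 0.712, 0.001]
contact_force: [-0.0, 0.0, -0.1]
width: 0.0257
clock: 31.92
position: [0.4848, -0.2155, 0.3658]
ee_rot: [0.0, 0.703, 0.711, 0.001]
contact_force: [0.0, -0.4, 0.4]
width: 0.0257
1 787 [449. 212.] rect [414. 399.] [ 14. 101.] 1.3 z [0.087 0.198 0.263]
2 143 [415. 219.] rect [417. 327.] [10. 16.] 2.2 z [0.083 0.134 0.178]
3 62 [428. 215.] rect [416. 360.] [11. 18.] 16.4 z [0.14  0.165 0.18 ]
4 99 [438. 219.] rect [417. 385.] [10. 26.] 1.9 z [0.14  0.157 0.178]
1 1206 [433. 221.] rect [489. 384.] [81. 34.] 88.3 z [0.122 0.182 0.262]
1 791 [449. 212.] rect [414. 398.] [101.  17.] 88.3 z [0.087 0.199 0.263]
2 144 [415. 219.] rect [415. 326.] [13. 15.] 10.7 z [0.081 0.133 0.178]
3 63 [428. 215.] rect [416. 360.] [ 8. 18.] 2.5 z [0.14  0.165 0.179]
4 100 [438. 219.] rect [416. 385.] [26.  9.] 88.3 z [0.14  0.157 0.178]
1 1208 [433. 221.] rect [488. 385.] [35. 80.] 3.6 z [0.122 0.182 0.262]
1 262 [349. 165.] rect [ 712. -269.] [55. 22.] 0.7 z [0.069 0.136 0.188]
2 1884 [301. 205.] rect [ 603. -131.] [190.  88.] 3.8 z [0.085 0.089 0.092]
3 1874 [251. 208.] rect [597.  19.] [191.  88.] 0.8 z [0.085 0.089 0.092]
4 1962 [205. 215.] rect [578. 159.] [ 89. 190.] 86.1 z [0.082 0.088 0.092]
1 130 [101. 246.] rect [476. 382.] [ 8. 75.] 0.8 z [0.249 0.265 0.268]
2 115 [ 98. 272.] rect [411. 383.] [73.  7.] 88.9 z [0.252 0.265 0.268]
```

View pics/s5.png

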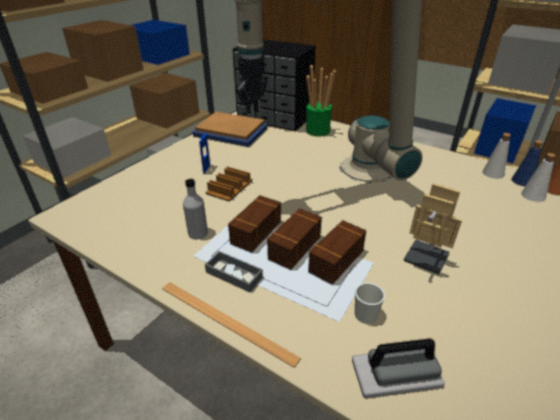

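View pics/t5.png

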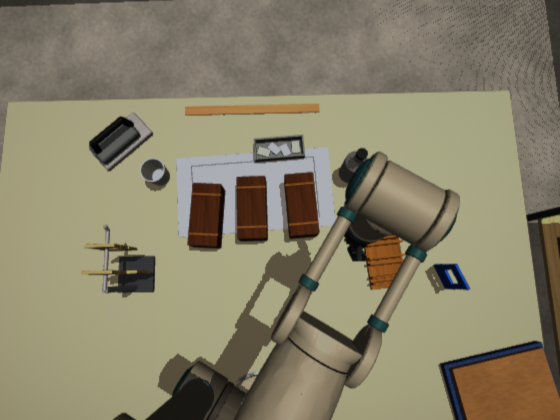

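Both plates hang 65 mm apart (433,221), the blocks lie on the card, the bystanders are in place, the rack is empty, and the arm is clear.

```bash
python3 -c "
from rig import job;print(job.sign_off())"
```

```text
the job is handed in; nothing more can be done
None
```

The cutting table is ready and the job is handed in, at about 32 s of the 210 s allowed.

- **Blocks:** I tipped all three standing blocks forward with the closed fingers. The last check shows each lying flat, with its upper face at about 89 mm and about 77 % of its length on the card. None had moved since I tipped it, and I saw no sideways knock during the run.
- **Templates:** Only the large and small templates were there; the medium was absent. I hung the large one first, about 35 mm behind the hook's origin towards the post, then the small one about 30 mm in front of it. The last images show both upright, 65 mm apart and touching neither each other nor the post, with their top edges at about 265 mm as expected.
- **Left alone:** The flask, pin pot, chalk tray and blue look-alike were not touched and appear where they were at the start.

The arm ended clear of everything. No check failed. The top and scene cameras disagreed by 2 to 5 mm, which was within the clearances.

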